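# Open the soap chest and show its lid on the easel

## Task

Open the soap chest for the customers: raise its brass-handled lid until it stands upright, then lift it straight up off its hinge pins. Stand it on the ledge of the dark easel, hinge edge down, still holding it until it stands on the ledge, then leave it leaning back centrally against the easel's rest with its black side facing the lip, and leave the other goods where they are.

Things in the scene. Friction and masses are not known exactly. Their poses are not given: they have to be found in the camera images.
- lid: Loose wooden lid, 0.25-0.42 kg: board 180 mm wide (y), 10 thick (z), black panel on its +z face. Origin on the hinge line, mid-width, mid-thickness. Board runs from 6 mm past the hinge line (+x) to 138 mm before it (-x). +x points from handle to hinge edge, +z out of the black face: up when closed, towards the chest's rear when upright. Let go while open, it falls.
- lid_grip (a point): Middle of the lid's brass handle bar, round, 12 mm thick, 104 long, parallel to the hinge line, in the board's plane, 185 mm from the hinge line; axes as the lid's. Closed: level, 75 mm above the table, its centre line 47 mm in front of the board's edge (room for a finger). The bar can turn in a pinch, so a gripper can keep pointing down while the lid swings up and then hangs from it.
- chest_hinge (a point): Hinge line of the fixed wooden soap chest (122 x 180 x 70 mm): its midpoint, 75 mm above the table, 12 mm behind the rear wall. x points from the chest's front (handle side) to its rear, y along the hinge line, z up. The closed lid rests on the chest's rims and swings up about this line; nothing holds it open.
- chest_bracket (a point): One of the two alike steel brackets, 101 mm either side of the hinge's middle; this point is in the pocket, on the hinge line. The lid's flat pins (12 mm in its x, 5 mm in its z) lie in pockets 14.5 mm wide (x), with some mm of play. The throat on top is 9.5 mm wide: a pin passes only with the lid within about 20 degrees of upright, and is clear after rising 23 mm.
- easel_ledge (a point): Fixed dark wooden easel (95 x 250 mm foot): point on the ledge's top surface, 16 mm above the table, in the middle of the channel for the lid's hinge edge. x points from rest to lip, y along the ledge, z up. The channel is 26 mm wide: lip 14 mm high from 13 mm at +x; rest from 13 mm at -x.
- easel_rest (a point): Middle of the top edge of the easel's rest, on its lip-side face: a board 200 mm wide sloping back (to the easel's -x) by 12 degrees, its top 82 mm above the ledge. The lid leans on it, black face towards the lip; axes as the ledge's.
- tin: bystander: low aluminium tin, 66 mm across, 32 mm high; origin under its centre
- jar_mid: bystander: amber jar, 60 mm across, 62 mm high; origin under its centre
- jar_left: bystander: amber jar, 66 mm across, 70 mm high; origin under its centre
- jar_right: bystander: amber jar, 66 mm across, 70 mm high; origin under its centre
- amber_bottle: bystander: amber bottle, 60 mm across, 170 mm high; origin under its centre
- bowl: bystander: white bowl, 120 mm across, 45 mm high; origin under its centre
- spatula: bystander: spatula, 190 mm long, lying on the table; origin under it

How it is judged:
By the outcome, as a careful person would: the job done as asked, in the order asked, and still so for the second after the job is handed in, with the robot touching nothing.
It also fails if it takes over 61 s, if anything falls off the work surface, if the arm or the gripper's body presses on something with over 40 N, if the wrist force passes 120 N, or if a joint passes its speed limit or range.

## Robot

A 6-joint arm with a two-finger parallel gripper is mounted at the origin on the work surface. World frame = base frame: x ahead of the robot, y to its left, z up, the work surface at z = 0. Lengths are in m, angles in degrees, forces in N, time in s.
With the tool pointing down it reaches from about 0.375 to 0.9 m from the base axis. Payload 3.1 kg.
Tool frame: the origin (TCP) lies on the centre line of the jaws, within the pads' length; the fingertips stand 19 mm ahead of it and the grasp point (between the pads) is the TCP; z points along the fingers, y is the direction in which the jaws open and shut (so a half turn about z gives the same grasp; the last joint's range is limited). The gripper opens to 87 mm and grips with 3 to 60 N. Pads are 19 mm wide; open, the fingers measure 117 mm over their backs; the gripper's body (75 mm by 190 mm) begins 51 mm behind the grasp point.
Start: joints at [-10.227, 30.224, 82.088, -0, 67.689, -10.227], TCP at [0.625, 0, 0.242] pointing down, gripper open.
Joint ranges: [-176.69, 176.69], [-43.24, 126.21], [12.49, 139.97], [-82, 262], [0, 151.66], [-163.58, 163.58]. Speed limits (degrees/s): [159.86, 159.86, 180, 180, 180, 180].

## Interface

Orientations are given as a 3x3 rotation matrix whose columns are the frame's x, y, z axes.
In Python, from rig import bot gives the robot as it stands.
- The arm moves only by the tool carry_out, never from a script. Its argument "targets" is a list of rows, each a list of 6 numbers: the shift along the tool's x, y, z each as a share of 200 mm, from -1 to 1, then the turn, a rotation vector about the tool's x, y, z each as a share of pi/2 rad, from -1 to 1. In form: [[dx, dy, dz, ax, ay, az], ...]. A call has 1 to 20 rows; each row is the pose to reach, as a shift and turn from the pose measured when the call began, along the tool's axes at that moment; what a row does not reach only later rows make up. A row lasts 1/8 s, in which the tool goes at most 62.5 mm and 10.7 degrees, less where a joint would pass 70% of its speed; a pose out of reach is approached as far as the arm can. A call with a number of a shift or a turn outside -1 to 1 is refused whole. A call with a gripper value outside its range is refused whole. "jaw" is the gripper's target within -1 to 1 (fully open at 1, half-way at 0, shut at -1), set as the call begins (left out, the last holds). The fingers move at their own pace and stop on an object; the grip force is fixed at half the most. Time passes only in rows, so rows that repeat a pose let the fingers close. It gives the time, the measured TCP pose, the force and the opening at its end, in the units of the state.
- bot.read_state(): the state, without advancing time (a new reading comes with each control period).
- bot.capture(name): name is "scene" or "side" or "wrist"; returns the picture (400x640x3 uint8, blue, green, red); there is no depth.
- bot.camera_info(name): a dict with "camera_matrix" (3x3 intrinsics, pixels), "view" (4x4, takes a point from world to camera coordinates); the wrist camera has in their place "mount" (4x4, takes a point from camera to tool coordinates, whose origin is the TCP and whose axes are the flange's). Camera axes: x right, y down, z forward; pixel columns grow to the right and rows downward; lengths in m; the calibration is good to about 2 mm. A picture is of the moment at which its call begins: read the wrist's pose just before it. camera_info takes no time and is no camera call.
- bot.hand_in(): hands the job in, once; it reports no verdict.
The state is a dict: "time_s": time; "joint_positions": joint angles; "qvel": joint speeds; "tau": joint torques, N m; "position": TCP position; "tcp_rot": TCP orientation; "force": force on the tool from outside, world axes, zero at the start; "moment": the same for the moment, N m; "opening": opening from 0.0 (shut) to 1.0 (fully open).
Only numpy, scipy, OpenCV 4.12 (cv2) and the standard library are available. Lean on these libraries where they do the work, as an engineer would, in place of code of your own. Each camera call takes 0.05 s, during which the arm holds its last target.

## Working session

There is one attempt and no reset: what is moved stays moved. The work goes in short steps, Python scripts to look and compute and a tool call to move; the robot and the scene stay as the last step left them, time stands still between calls to the robot, and variables do not carry over. Pictures are saved under pics/ and viewed, and the job is handed in when it is done.

Besides the shell and the picture viewer there is one more tool, called after ">>>" by a JSON object that holds its "api" and its "payload". carry_out: Moves the arm, as the interface text tells. Shift numbers are shares of 200 mm and turn numbers shares of pi/2 rad, none past 1 either way. Its arguments: {"type":"object","properties":{"targets":{"type":"array"},"jaw":{"type":"number"}},"required":["targets"]}

```bash
ls; mkdir -p pics; cat > h.py <<'E'
import numpy as np,cv2
from rig import bot
def cap(n,f):
    im=bot.capture(n); cv2.imwrite('pics/'+f,im); return im
E
python3 - <<'E'
from h import *
s=bot.read_state(); print({k:np.round(v,4).tolist() for k,v in s.items()})
for n in('scene','side','wrist'):
    cap(n,n+'0.png'); i=bot.camera_info(n); print(n,{k:np.round(v,4).tolist() for k,v in i.items() if hasattr(v,'__len__')})
E
```

```text
pics
{'time_s': 0.0, 'joint_positions': [-10.2293, 30.2784, 82.1564, 0.0007, 67.6892, -10.227], 'qvel': [0.2096, -0.0313, -0.0192, 0.0046, -0.0216, 0.0494], 'tau': [-0.0005, -44.0045, -17.6594, 0.0633, 0.0583, -0.0002], 'position': [0.6243, 0.0001, 0.2406], 'tcp_rot': [[0.0, 1.0, -0.0021], [1.0, -0.0, 0.0004], [0.0004, -0.0021, -1.0]], 'force': [-0.2115, 0.0837, -0.3091], 'moment': [0.0121, 0.0009, -0.009], 'opening': 1.0007}
scene {'camera_matrix': [[404.8198, 0.0, 320.49], [0.0, 404.8198, 196.1958], [0.0, 0.0, 1.0]], 'view': [[0.3693, 0.9291, -0.0196, -0.2283], [0.6396, -0.2694, -0.72, -0.3036], [-0.6742, 0.2534, -0.6937, 1.8576], [0.0, 0.0, 0.0, 1.0]]}
side {'camera_matrix': [[379.587, 0.0, 322.1452], [0.0, 379.587, 203.1087], [0.0, 0.0, 1.0]], 'view': [[0.6676, -0.7445, 0.0015, -0.4131], [-0.4277, -0.3851, -0.8178, 0.326], [0.6094, 0.5453, -0.5755, 0.873], [0.0, 0.0, 0.0, 1.0]]}
wrist {'camera_matrix': [[320.0137, 0.0, 319.3707], [0.0, 320.0137, 196.9393], [0.0, 0.0, 1.0]], 'mount': [[0.0, -0.9597, -0.2809, 0.0776], [1.0, -0.0001, 0.0005, 0.001], [-0.0006, -0.2809, 0.9597, -0.1428], [0.0, 0.0, 0.0, 1.0]]}
```

View pics/scene0.png

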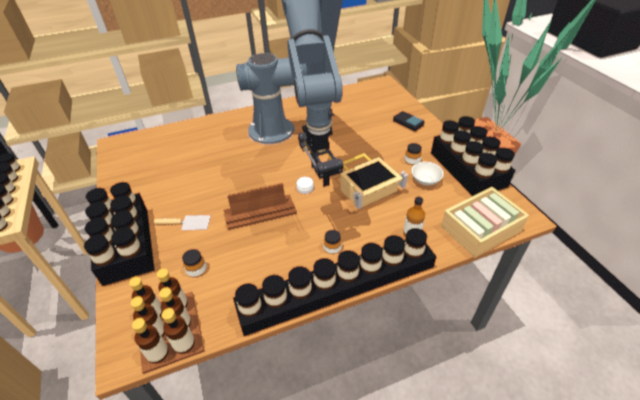

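View pics/side0.png

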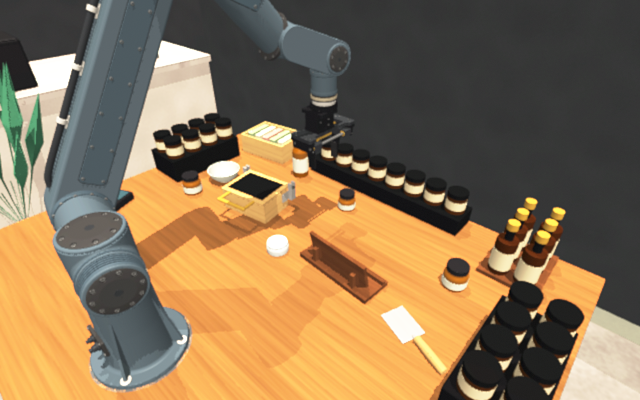

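View pics/wrist0.png

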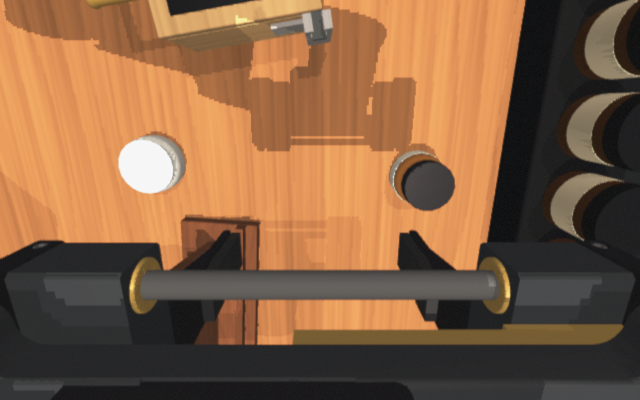

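```bash
python3 - <<'E'
import cv2
a=cv2.imread('pics/scene0.png');b=cv2.imread('pics/side0.png')
def c(im,x,y,w,h,k,f): cv2.imwrite('pics/'+f,cv2.resize(im[y:y+h,x:x+w],None,fx=k,fy=k,interpolation=cv2.INTER_CUBIC))
c(a,320,140,100,75,8,'s_chest.png')
c(a,215,175,100,60,8,'s_easel.png')
c(b,210,160,100,75,8,'d_chest.png')
c(b,290,225,100,75,8,'d_easel.png')
E
```

```text
(no output)
```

View pics/s_chest.png

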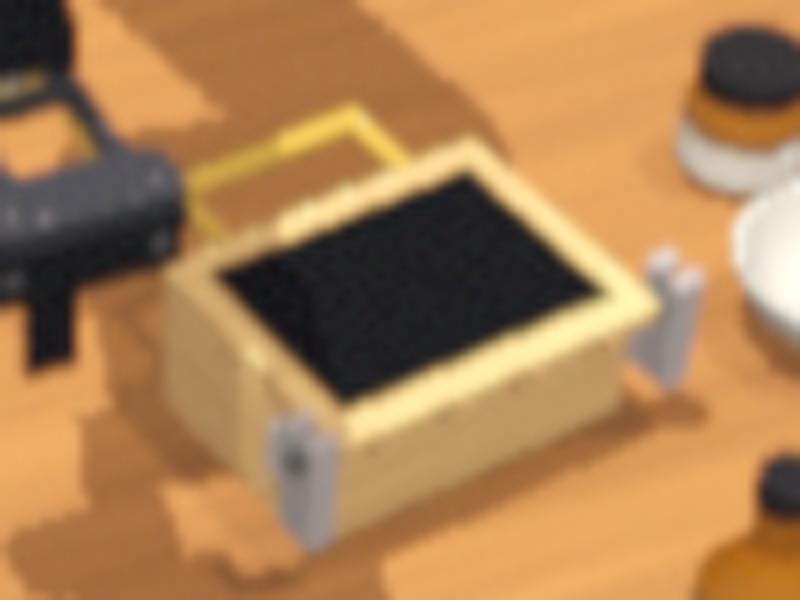

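View pics/s_easel.png

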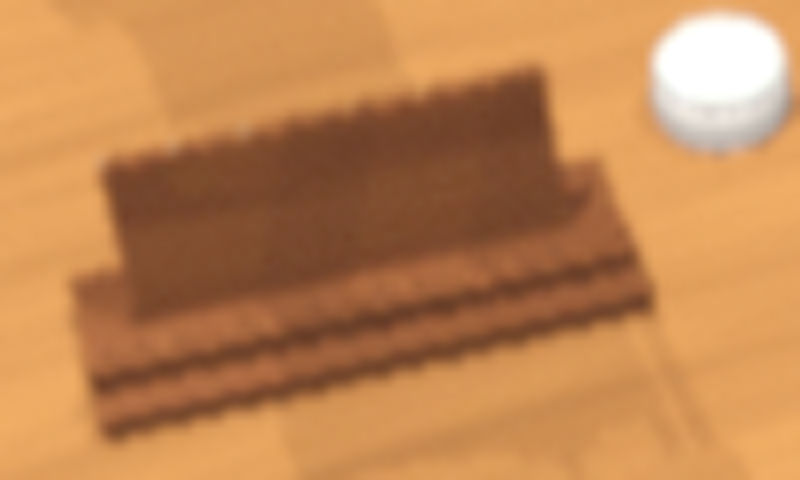

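View pics/d_chest.png

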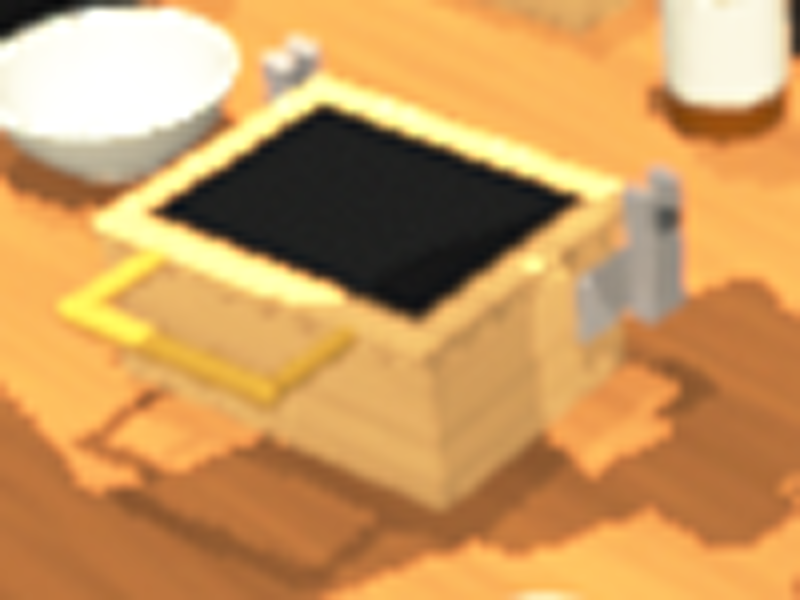

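View pics/d_easel.png

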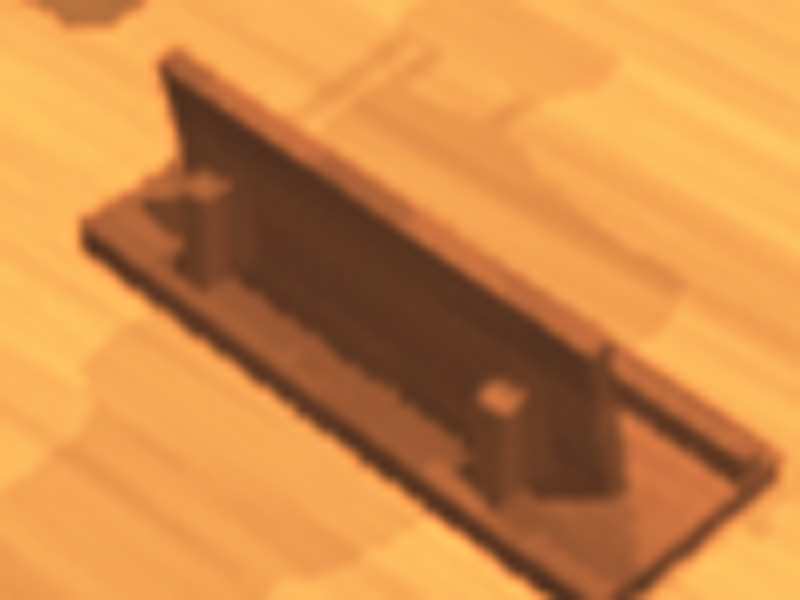

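```bash
cat >> h.py <<'E'
from scipy.optimize import least_squares
def proj(n,P,V=None):
    i=bot.camera_info(n); V=i['view'] if V is None else V; K=np.array(i['camera_matrix'])
    c=(np.c_[P,np.ones(len(P))]@np.array(V).T)[:,:3]; u=c@K.T; return u[:,:2]/u[:,2:]
def wview(pos,R):
    T=np.eye(4);T[:3,:3]=R;T[:3,3]=pos
    return np.linalg.inv(T@np.array(bot.camera_info('wrist')['mount']))
def world(p,L,z0=0):
    c,s=np.cos(p[2]),np.sin(p[2]);L=np.array(L,float)/1000
    return np.c_[p[0]+c*L[:,0]-s*L[:,1],p[1]+s*L[:,0]+c*L[:,1],L[:,2]]
def fit(obs,p0):
    # obs: list of (cam,view,L,px); z in L above table
    f=lambda p:np.concatenate([(proj(n,world(p,L),V)-px).ravel() for n,V,L,px in obs])
    r=least_squares(f,p0,loss='soft_l1'); return r.x,f(r.x).reshape(-1,2)
E
python3 - <<'E'
from h import *
cr=lambda a,o:(np.array(a)+.5)/8-.5+np.array(o)
L=[[-138,90,80],[6,90,80],[6,-90,80],[-138,-90,80],[-185,52,78],[-185,-52,78]]
p,r=fit([('scene',None,L,cr([[468,138],[660,300],[350,440],[172,275],[352,105],[190,185]],(320,140))),
 ('side',None,L,cr([[95,222],[320,80],[625,185],[425,350],[65,305],[270,395]],(210,160)))],[.65,.25,0])
print('chest',p,np.degrees(p[2]));print(r.round(1).tolist())
L=[[-30.4,-100,98],[-30.4,100,98],[-13,-100,16],[-13,100,16]]
p,r=fit([('scene',None,L,cr([[105,170],[543,73],[135,320],[565,213]],(215,175)))],[.6,-.15,0])
print('easel',p,np.degrees(p[2]));print(r.round(1).tolist())
cy=world(p,[[-30.4,-100,98],[-30.4,100,98],[13,-125,30],[13,125,30],[0,0,16]]);print(cy.round(3).tolist());print(proj('side',cy).round(1).tolist())
s=bot.read_state();print(proj('wrist',cy,wview(s['position'],s['tcp_rot'])).round(0).tolist())
E
```

```text
chest [0.60528763 0.24661146 0.17654758] 10.115430987239396
[[0.7, -0.4], [0.8, -0.2], [-0.2, 0.8], [-0.8, -1.1], [0.1, 1.2], [-1.7, 0.4], [-1.2, -0.1], [-0.9, -0.6], [1.4, 0.3], [-0.4, 0.3], [1.0, 0.2], [-0.2, -1.1]]
easel [ 0.49654962 -0.18766334 -0.05800819] -3.323624643716709
[[-0.9, -0.4], [0.1, -1.2], [0.2, 0.5], [0.4, 0.8]]
[[0.46, -0.286, 0.098], [0.472, -0.086, 0.098], [0.502, -0.313, 0.03], [0.517, -0.064, 0.03], [0.497, -0.188, 0.016]]
[[365.4, 267.2], [310.0, 230.8], [381.7, 282.5], [315.2, 238.2], [342.9, 264.8]]
[[179.0, 425.0], [166.0, 274.0], [232.0, 393.0], [228.0, 228.0], [223.0, 310.0]]
```

>>> {"api": "carry_out", "payload": {"targets": [[-0.3,-0.2,-0.1,0,0,0],[-0.55,-0.35,-0.2,0,0,0],[-0.8,-0.5,-0.3,0,0,0],[-0.95,-0.6,-0.3,0,0,0],[-1,-0.62,-0.3,0,0,0],[-1,-0.62,-0.3,0,0,0],[-1,-0.62,-0.3,0,0,0]], "jaw": -0.15}}

```text
time_s: 1.02
position: [0.501, -0.1987, 0.3005]
tcp_rot: [[-0.001, 1.0, -0.002], [1.0, 0.001, 0.001], [0.001, -0.002, -1.0]]
force: [0.4, 1.0, -0.2]
opening: 0.435
```

```bash
cat > wl.py <<'E'
import sys,pickle
from h import *
s=bot.read_state(); im=cap('wrist',sys.argv[1]+'.png'); pickle.dump((s['position'],s['tcp_rot']),open(sys.argv[1]+'.pkl','wb'))
print(s['time_s'],s['position'],s['tcp_rot'],s['opening'])
E
python3 wl.py w1
```

```text
1.025 [ 0.50102583 -0.19869489  0.30046115] [[-0.00128815  0.9999969  -0.00213318]
 [ 0.99999822  0.00129108  0.00137455]
 [ 0.0013773  -0.00213141 -0.99999678]] 0.43493608670966566
```

View pics/w1.png

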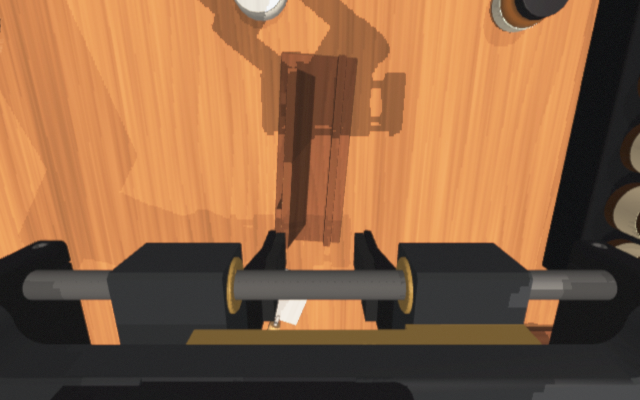

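```bash
python3 - <<'E'
import cv2
a=cv2.imread('pics/w1.png')
cv2.imwrite('pics/w1c.png',cv2.resize(a[45:255,260:375],None,fx=5,fy=5,interpolation=cv2.INTER_CUBIC)[:600])
cv2.imwrite('pics/w1d.png',cv2.resize(a[145:255,260:375],None,fx=5,fy=5,interpolation=cv2.INTER_CUBIC))
E
```

```text
(no output)
```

View pics/w1c.png

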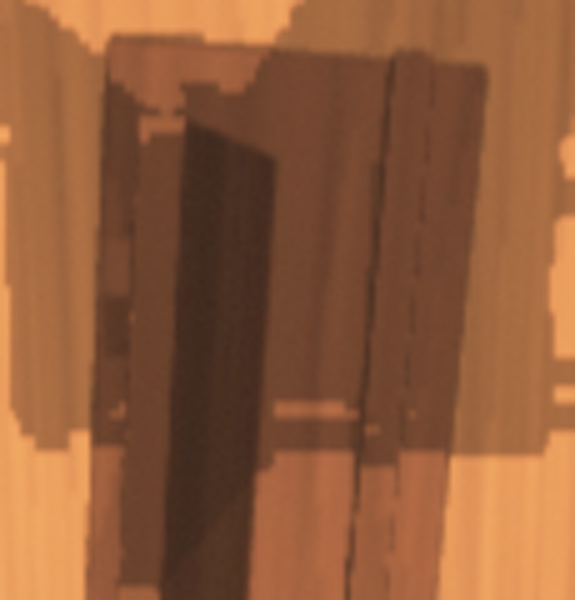

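View pics/w1d.png

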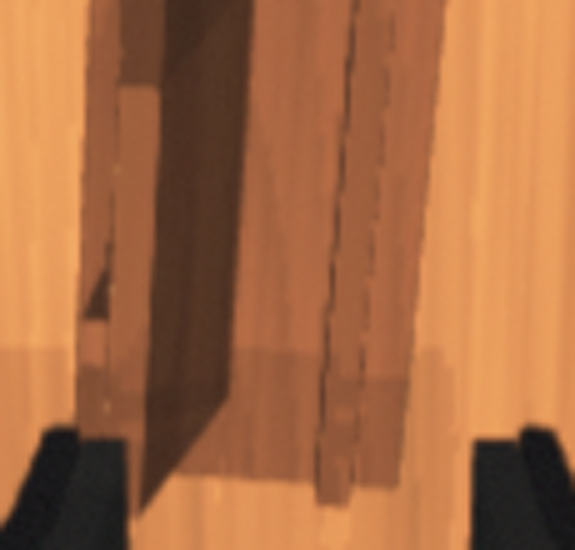

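```bash
python3 - <<'E'
from h import *
import pickle
pos,R=pickle.load(open('w1.pkl','rb'));V=wview(pos,R)
cr=lambda a,o,k:(np.array(a)+.5)/k-.5+np.array(o)
L=[[-30.4,-100,98],[-30.4,100,98],[-13,-100,16],[-13,100,16]]
o1=('scene',None,L,cr([[105,170],[543,73],[135,320],[565,213]],(215,175),8))
L2=[[-30.4,100,98],[-13,100,16],[13,125,30],[-30.4,-100,98],[-13,-100,16],[13,-125,30]]
px=np.r_[cr([[188,120],[275,160],[393,55]],(260,45),5),cr([[145,515],[228,393],[318,500]],(260,145),5)]
for o in ([('wrist',V,L2,px)],[o1,('wrist',V,L2,px)]):
    p,r=fit(o,[.5,-.19,-.05]);print(p.round(4),np.degrees(p[2]));print(r.round(1).tolist())
E
```

```text
[ 0.5024 -0.1885 -0.0691] -3.9592214318087318
[[-0.4, -0.7], [0.6, -0.6], [0.1, -1.3], [-0.4, 1.6], [0.7, 1.7], [-0.4, 1.7]]
[ 0.5023 -0.1886 -0.0694] -3.9758181278479725
[[-0.8, 0.5], [0.5, 0.0], [0.3, 1.4], [0.8, 2.0], [-0.5, -0.7], [0.5, -0.6], [-0.0, -1.3], [-0.5, 1.6], [0.5, 1.8], [-0.5, 1.8]]
```

>>> {"api": "carry_out", "payload": {"targets": [[0.3,-0.1,0,0,0,0],[0.6,-0.2,0,0,0,0],[0.9,-0.35,0,0,0,0],[1,-0.39,0,0,0,0]]}}

```text
time_s: 1.58
position: [0.4204, 0.0051, 0.3006]
tcp_rot: [[-0.006, 1.0, -0.004], [1.0, 0.006, 0.002], [0.003, -0.004, -1.0]]
force: [-0.2, -0.1, 1.0]
opening: 0.424
```

```bash
python3 -c "
from h import *
s=bot.read_state();print(s['position'],s['tcp_rot'])"
```

```text
[0.42040466 0.00507148 0.3005879 ] [[-0.00615336  0.99997258 -0.00412059]
 [ 0.99997793  0.00616362  0.00248152]
 [ 0.00250685 -0.00410523 -0.99998843]]
```

>>> {"api": "carry_out", "payload": {"targets": [[0.3,0,0,0,0,-0.04],[0.6,0,0,0,0,-0.08],[0.9,0.01,0,0,0,-0.115],[1,0.015,0,0,0,-0.115],[1,0.015,0,0,0,-0.115],[1,0.015,0,0,0,-0.115],[1,0.015,0,0,0,-0.115]]}}

```text
time_s: 2.45
position: [0.4221, 0.2043, 0.301]
tcp_rot: [[-0.184, 0.983, -0.004], [0.983, 0.184, 0.002], [0.003, -0.004, -1.0]]
force: [0.5, 0.2, -0.6]
opening: 0.426
```

```bash
python3 wl.py w2;python3 - <<'E'
import cv2
a=cv2.imread('pics/w2.png')
cv2.imwrite('pics/w2c.png',cv2.resize(a[60:250,200:400],None,fx=3,fy=3,interpolation=cv2.INTER_CUBIC))
E
```

```text
2.45 [0.42212787 0.2042881  0.30099207] [[-0.184475    0.98282712 -0.00445364]
 [ 0.98283272  0.18448596  0.00218526]
 [ 0.00296937 -0.00397406 -0.99998769]] 0.4258569839534884
```

View pics/w2.png

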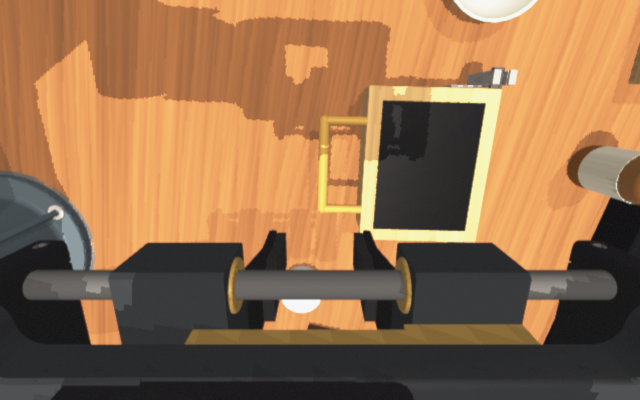

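View pics/w2c.png

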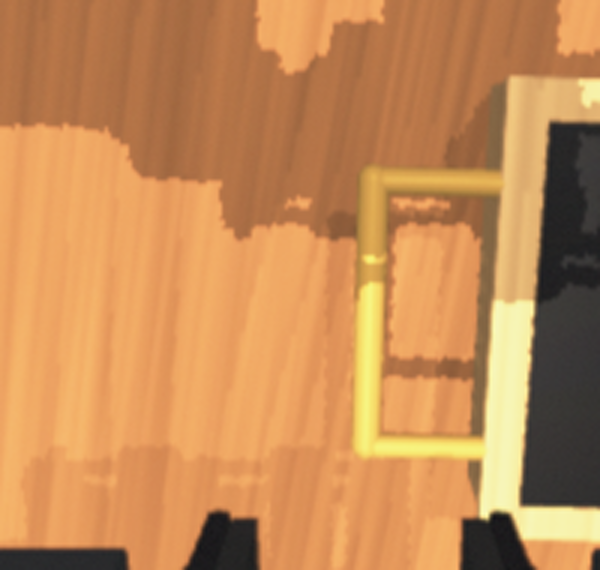

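```bash
python3 - <<'E'
from h import *
import pickle
pos,R=pickle.load(open('w2.pkl','rb'));V=wview(pos,R)
cr=lambda a,o,k:(np.array(a)+.5)/k-.5+np.array(o)
L=[[-138,90,80],[6,90,80],[6,-90,80],[-138,-90,80],[-185,52,78],[-185,-52,78]]
o1=[('scene',None,L,cr([[468,138],[660,300],[350,440],[172,275],[352,105],[190,185]],(320,140),8)),
 ('side',None,L,cr([[95,222],[320,80],[625,185],[425,350],[65,305],[270,395]],(210,160),8))]
L2=[[-138,90,80],[6,90,80],[6,-90,80],[-138,-90,80],[-185,52,75],[-185,-52,75]]
px=np.r_[[[369.5,86],[501.5,88],[478.5,241.5],[361,240.5]],cr([[373,170],[368.5,456]],(200,60),3)]
for o in ([('wrist',V,L2,px)],o1+[('wrist',V,L2,px)]):
    p,r=fit(o,[.605,.246,.17]);print(p.round(4),np.degrees(p[2]));print(r[-6:].round(1).tolist())
    b=world(p,[[-185,0,75]])[0];print('bar',b,'in tool',R.T@(b-pos))
E
```

```text
[0.6085 0.2437 0.1754] 10.049456181843992
[[-0.9, 0.1], [0.9, -0.5], [-0.8, 0.2], [-0.2, -0.0], [0.3, 5.3], [0.6, -2.2]]
bar [0.42633306 0.2114213  0.075     ] in tool [0.00556394 0.00634706 0.22598615]
[0.6081 0.2441 0.1746] 10.003617163573756
[[-1.2, -0.4], [0.7, -0.9], [-1.1, -0.1], [-0.5, -0.4], [0.0, 4.8], [0.2, -2.6]]
bar [0.42586658 0.21192255 0.075     ] in tool [0.00614264 0.00598106 0.22598933]
```

>>> {"api": "carry_out", "payload": {"targets": [[0.03,0.03,0.25,0,0,0.005],[0.03,0.03,0.5,0,0,0.007],[0.03,0.03,0.7,0,0,0.007],[0.03,0.03,0.82,0,0,0.007],[0.03,0.03,0.85,0,0,0.007],[0.03,0.03,0.85,0,0,0.007]]}}

```text
time_s: 3.25
position: [0.4268, 0.2112, 0.1313]
tcp_rot: [[-0.172, 0.985, -0.004], [0.985, 0.172, 0.002], [0.003, -0.004, -1.0]]
force: [0.6, -0.1, 0.0]
opening: 0.427
```

```bash
python3 wl.py w3; python3 - <<'E'
from h import *
im=cap('side','side3.png')
cv2.imwrite('pics/side3c.png',cv2.resize(im[130:230,180:310],None,fx=6,fy=6,interpolation=cv2.INTER_CUBIC))
E
```

```text
3.25 [0.42675399 0.21124144 0.13129381] [[-0.1724562   0.98500874 -0.00407853]
 [ 0.98501257  0.17246659  0.00234602]
 [ 0.00301426 -0.00361282 -0.99998893]] 0.42718042678888196
```

View pics/w3.png

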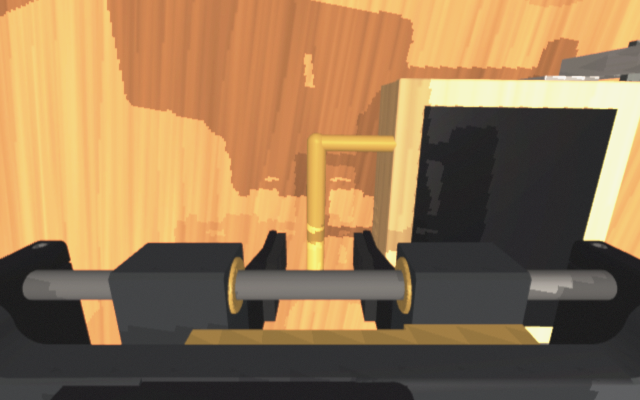

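View pics/side3c.png

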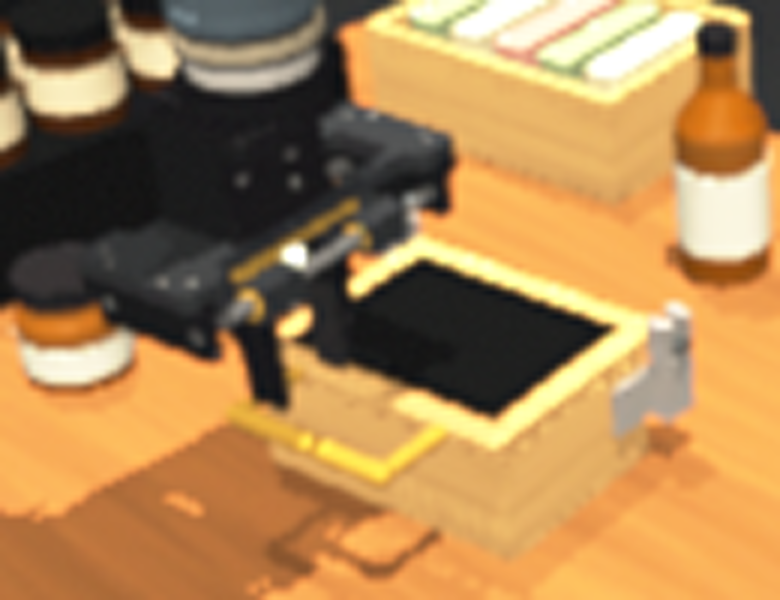

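>>> {"api": "carry_out", "payload": {"targets": [[0,-0.003,0.12,0,0,0],[0,-0.003,0.23,0,0,0],[0,-0.003,0.28,0,0,0],[0,-0.003,0.28,0,0,0]]}}

```text
time_s: 3.85
position: [0.4267, 0.2117, 0.0763]
tcp_rot: [[-0.173, 0.985, -0.002], [0.985, 0.173, 0.003], [0.003, -0.001, -1.0]]
force: [-0.2, 0.6, 0.3]
opening: 0.424
```

>>> {"api": "carry_out", "payload": {"targets": [[0,0,0,0,0,0],[0,0,0,0,0,0],[0,0,0,0,0,0],[0,0,0,0,0,0]], "jaw": -1}}

```text
time_s: 4.35
position: [0.425, 0.2114, 0.0764]
tcp_rot: [[-0.173, 0.985, -0.005], [0.985, 0.173, 0.002], [0.003, -0.005, -1.0]]
force: [-4.1, -0.5, 3.9]
opening: 0.127
```

```bash
python3 - <<'E'
from h import *
s=bot.read_state(); print({k:np.round(s[k],4).tolist() for k in('time_s','position','tcp_rot','force','moment','opening')})
p0=s['position'];R=s['tcp_rot'];y=np.radians(10)
# arc about hinge 185mm ahead of the bar, in tool frame
for th in range(0,100,10):
    t=np.radians(th);d=np.array([.185*(1-np.cos(t))*np.cos(y),.185*(1-np.cos(t))*np.sin(y),.185*np.sin(t)])
    print(th,(R.T@d/.2).round(3))
E
```

```text
{'time_s': 4.35, 'position': [0.425, 0.2114, 0.0764], 'tcp_rot': [[-0.1728, 0.9849, -0.0051], [0.985, 0.1728, 0.0022], [0.0031, -0.0047, -1.0]], 'force': [-4.1283, -0.5325, 3.9425], 'moment': [-0.0814, 0.5632, -0.0869], 'opening': 0.1272}
0 [0. 0. 0.]
10 [ 0.001  0.013 -0.161]
20 [ 0.001  0.054 -0.317]
30 [ 0.002  0.122 -0.463]
40 [ 0.002  0.214 -0.596]
50 [ 0.002  0.327 -0.71 ]
60 [ 0.003  0.459 -0.803]
70 [ 0.003  0.605 -0.872]
80 [ 0.003  0.76  -0.915]
90 [ 0.004  0.921 -0.929]
```

>>> {"api": "carry_out", "payload": {"targets": [[0,0.003,-0.081,0,0,0],[0.001,0.013,-0.161,0,0,0],[0.001,0.03,-0.239,0,0,0],[0.001,0.054,-0.317,0,0,0],[0.001,0.087,-0.391,0,0,0],[0.002,0.122,-0.463,0,0,0],[0.002,0.167,-0.531,0,0,0],[0.002,0.214,-0.596,0,0,0]]}}

```text
time_s: 5.35
position: [0.4655, 0.2188, 0.1951]
tcp_rot: [[-0.172, 0.985, -0.011], [0.985, 0.172, 0.002], [0.004, -0.01, -1.0]]
force: [-2.4, 0.0, -2.4]
opening: 0.124
```

```bash
python3 - <<'E'
from h import *
s=bot.read_state(); print({k:np.round(s[k],4).tolist() for k in('time_s','position','tcp_rot','force','moment','opening')})
im=cap('side','side4.png')
cv2.imwrite('pics/side4c.png',cv2.resize(im[100:230,180:310],None,fx=4.5,fy=4.5,interpolation=cv2.INTER_CUBIC))
im=cap('scene','sc4.png')
cv2.imwrite('pics/sc4c.png',cv2.resize(im[110:220,310:430],None,fx=5,fy=5,interpolation=cv2.INTER_CUBIC))
p0=np.array(s['position']);R=np.array(s['tcp_rot']);y=np.radians(10)
st=np.array([.425,.2114,.0764])
for th in range(40,100,5):
    t=np.radians(th);d=st+np.array([.185*(1-np.cos(t))*np.cos(y),.185*(1-np.cos(t))*np.sin(y),.185*np.sin(t)])-p0
    print(th,(R.T@d/.2).round(3))
E
```

```text
{'time_s': 5.35, 'position': [0.4655, 0.2188, 0.1951], 'tcp_rot': [[-0.1723, 0.985, -0.0106], [0.985, 0.1723, 0.0017], [0.0035, -0.0101, -0.9999]], 'force': [-2.3506, 0.0373, -2.3537], 'moment': [-0.0409, 0.5519, -0.0942], 'opening': 0.1238}
40 [-0.001  0.01  -0.001]
45 [-0.001  0.064 -0.061]
50 [-0.001  0.123 -0.116]
55 [-0.001  0.187 -0.166]
60 [-0.     0.254 -0.21 ]
65 [-0.     0.326 -0.248]
70 [ 0.    0.4  -0.28]
75 [ 0.     0.477 -0.305]
80 [ 0.001  0.555 -0.323]
85 [ 0.001  0.635 -0.334]
90 [ 0.001  0.716 -0.339]
95 [ 0.001  0.796 -0.336]
```

View pics/side4c.png

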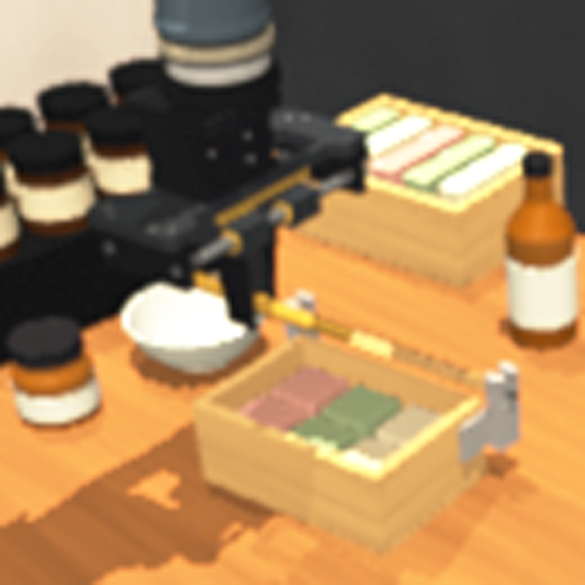

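View pics/sc4c.png

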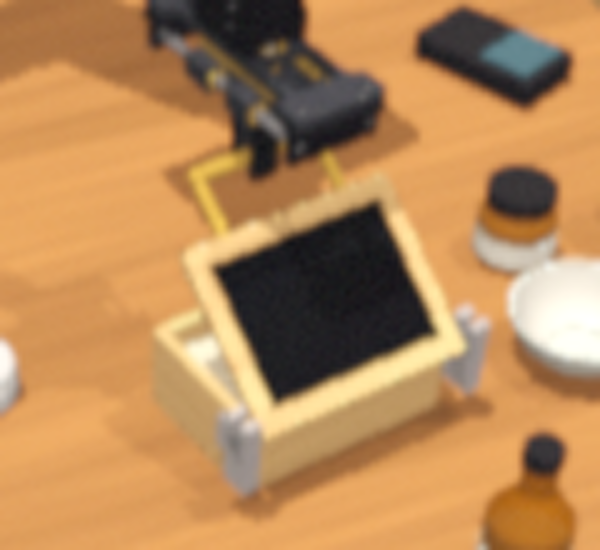

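>>> {"api": "carry_out", "payload": {"targets": [[0,0.037,-0.03,0,0,0],[0,0.093,-0.09,0,0,0],[0,0.155,-0.142,0,0,0],[0,0.22,-0.188,0,0,0],[0,0.29,-0.23,0,0,0],[0,0.363,-0.264,0,0,0],[0,0.438,-0.293,0,0,0],[0,0.516,-0.314,0,0,0],[0,0.595,-0.329,0,0,0],[0,0.66,-0.337,0,0,0],[0,0.705,-0.339,0,0,0],[0,0.705,-0.339,0,0,0],[0,0.705,-0.339,0,0,0]]}}

```text
time_s: 7.08
position: [0.606, 0.2427, 0.2629]
tcp_rot: [[-0.172, 0.985, -0.008], [0.985, 0.172, 0.002], [0.003, -0.007, -1.0]]
force: [-0.3, -4.2, 3.7]
opening: 0.131
```

```bash
cat > two.py <<'E'
from h import *
import sys
t=sys.argv[1]
s=bot.read_state(); print({k:np.round(s[k],4).tolist() for k in('time_s','position','tcp_rot','force','moment','opening')})
x,y,w,h=map(int,sys.argv[2:6]); im=cap('side','side'+t+'.png')
k=600/h
cv2.imwrite('pics/side'+t+'c.png',cv2.resize(im[y:y+h,x:x+w],None,fx=k,fy=k,interpolation=cv2.INTER_CUBIC))
x,y,w,h=map(int,sys.argv[6:10]); im=cap('scene','sc'+t+'.png')
k=600/h
cv2.imwrite('pics/sc'+t+'c.png',cv2.resize(im[y:y+h,x:x+w],None,fx=k,fy=k,interpolation=cv2.INTER_CUBIC))
E
python3 two.py 5 200 100 130 120 310 90 120 120
```

```text
{'time_s': 7.075, 'position': [0.606, 0.2427, 0.2629], 'tcp_rot': [[-0.1723, 0.985, -0.0077], [0.985, 0.1723, 0.0015], [0.0028, -0.0073, -1.0]], 'force': [-0.3109, -4.1816, 3.6882], 'moment': [-0.5009, 0.143, -0.0782], 'opening': 0.1306}
```

View pics/side5c.png

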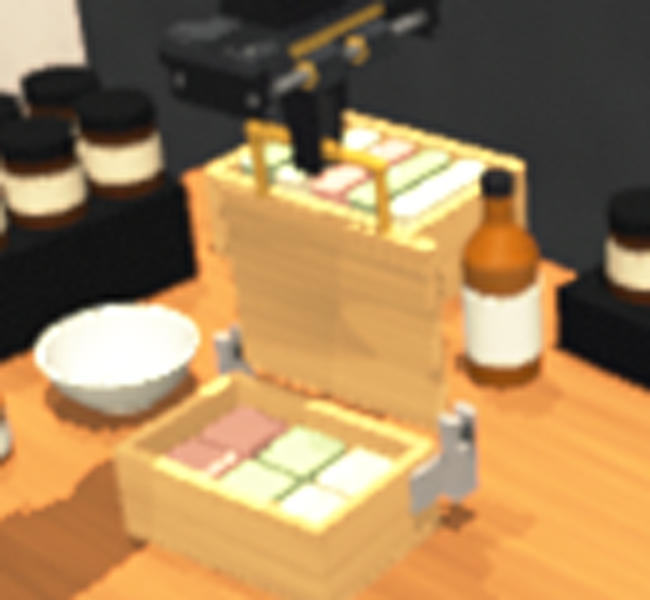

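View pics/sc5c.png

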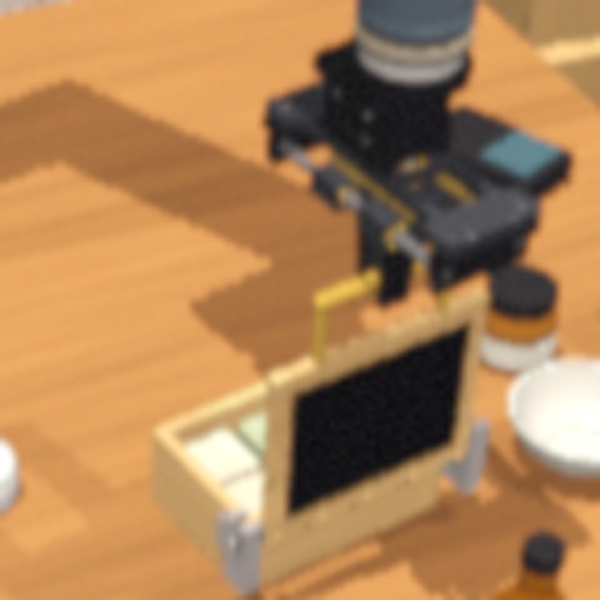

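>>> {"api": "carry_out", "payload": {"targets": [[0,0,-0.025,0,0,0],[0,0,-0.05,0,0,0],[0,0,-0.075,0,0,0],[0,0,-0.1,0,0,0]]}}

```text
time_s: 7.68
position: [0.6055, 0.2432, 0.283]
tcp_rot: [[-0.173, 0.985, -0.009], [0.985, 0.173, 0.002], [0.004, -0.008, -1.0]]
force: [-1.4, -0.1, -3.1]
opening: 0.125
```

```bash
python3 two.py 6 200 100 130 120 310 90 120 120
```

```text
{'time_s': 7.675, 'position': [0.6055, 0.2432, 0.283], 'tcp_rot': [[-0.1726, 0.985, -0.009], [0.985, 0.1726, 0.0022], [0.0037, -0.0084, -1.0]], 'force': [-1.3538, -0.0913, -3.13], 'moment': [-0.055, 0.3492, -0.057], 'opening': 0.1249}
```

View pics/side6c.png

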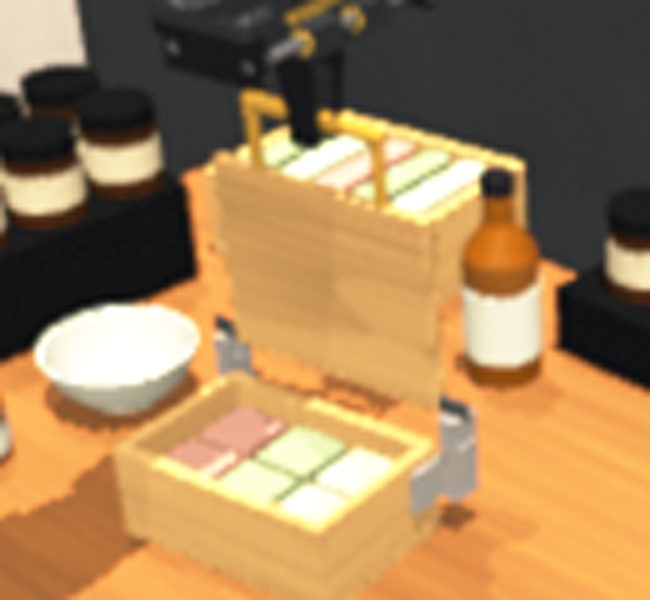

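View pics/sc6c.png

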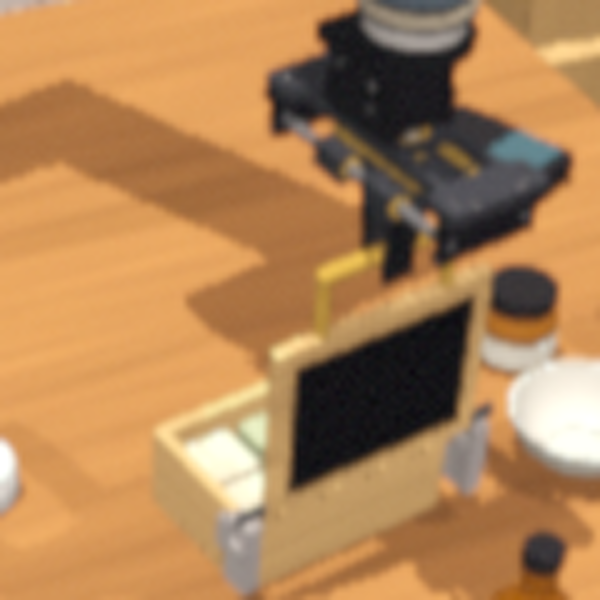

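>>> {"api": "carry_out", "payload": {"targets": [[0,0,-0.04,0,0,0],[0,0,-0.09,0,0,0],[0,0,-0.15,0,0,0],[0,0,-0.21,0,0,0],[0,0,-0.27,0,0,0],[0,0,-0.32,0,0,0],[0,0,-0.36,0,0,0],[0,0,-0.38,0,0,0],[0,0,-0.38,0,0,0]]}}

```text
time_s: 8.9
position: [0.6067, 0.2431, 0.3599]
tcp_rot: [[-0.172, 0.985, -0.007], [0.985, 0.172, 0.003], [0.004, -0.006, -1.0]]
force: [0.3, -1.4, -2.4]
opening: 0.125
```

```bash
python3 two.py 7 200 60 130 120 310 70 120 120
```

```text
{'time_s': 8.9, 'position': [0.6067, 0.2431, 0.3599], 'tcp_rot': [[-0.1725, 0.985, -0.0067], [0.985, 0.1725, 0.0026], [0.0037, -0.0061, -1.0]], 'force': [0.3204, -1.3513, -2.3567], 'moment': [-0.0284, -0.0177, -0.016], 'opening': 0.1249}
```

View pics/side7c.png

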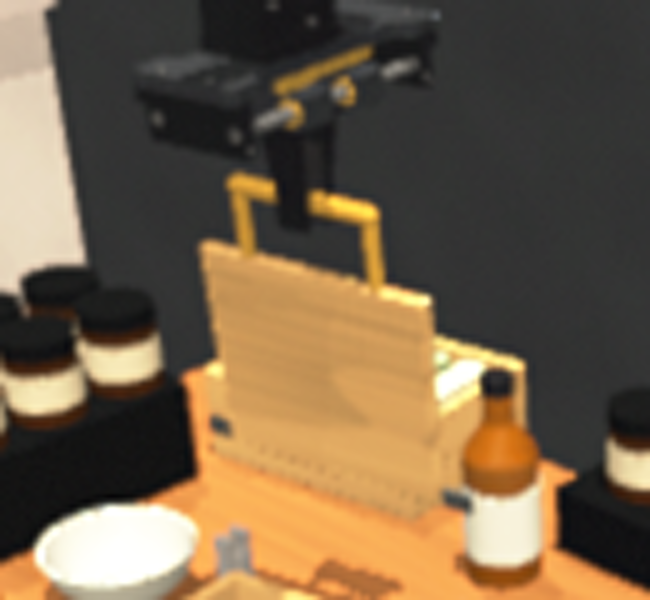

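View pics/sc7c.png

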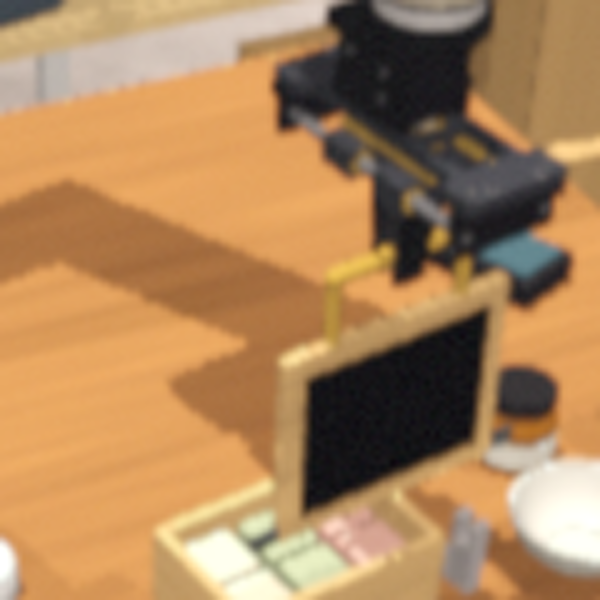

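>>> {"api": "carry_out", "payload": {"targets": [[-0.04,-0.02,0,0,0,0.005],[-0.11,-0.055,0,0,0,0.015],[-0.2,-0.1,0,0,0,0.025],[-0.3,-0.15,0,0,0,0.035],[-0.4,-0.195,0,0,0,0.045],[-0.5,-0.24,0,0,0,0.06],[-0.6,-0.29,0,0,0,0.07],[-0.7,-0.34,0,0,0,0.08],[-0.8,-0.385,0,0,0,0.09],[-0.89,-0.43,0,0,0,0.1]]}}

```text
time_s: 10.25
position: [0.552, 0.0514, 0.3593]
tcp_rot: [[-0.015, 1.0, -0.008], [1.0, 0.015, 0.002], [0.002, -0.008, -1.0]]
force: [-0.0, -0.5, -2.5]
opening: 0.121
```

```bash
cat > to.py <<'E'
from h import *
import sys
s=bot.read_state(); print({k:np.round(s[k],4).tolist() for k in('time_s','position','tcp_rot','force','moment','opening')})
x,y,z,yaw=map(float,sys.argv[1:5])
R=np.array(s['tcp_rot']);a=np.radians(yaw)
T=np.array([[-np.sin(a),np.cos(a),0],[np.cos(a),np.sin(a),0],[0,0,-1]])
print((R.T@(np.array([x,y,z])-s['position'])/.2).round(4),(cv2.Rodrigues(R.T@T)[0].ravel()/(np.pi/2)).round(4))
E
python3 to.py .4993 -.1884 .36 -4
```

```text
{'time_s': 10.25, 'position': [0.552, 0.0514, 0.3593], 'tcp_rot': [[-0.0149, 0.9999, -0.0076], [0.9999, 0.0149, 0.0023], [0.0024, -0.0076, -1.0]], 'force': [-0.0045, -0.527, -2.5184], 'moment': [-0.0124, 0.0365, 0.0423], 'opening': 0.1209}
[-1.1947 -0.2811 -0.004 ] [-0.0049 -0.0013  0.0539]
```

>>> {"api": "carry_out", "payload": {"targets": [[-0.08,-0.02,0,-0.001,0,0.005],[-0.18,-0.045,0,-0.002,0,0.01],[-0.28,-0.07,0,-0.003,0,0.015],[-0.38,-0.095,0,-0.004,0,0.02],[-0.48,-0.12,0,-0.005,0,0.025],[-0.58,-0.14,0,-0.005,0,0.03],[-0.68,-0.165,0,-0.005,0,0.035],[-0.78,-0.19,0,-0.005,0,0.04],[-0.87,-0.21,0,-0.005,0,0.045],[-0.94,-0.23,0,-0.005,0,0.05],[-0.98,-0.24,0,-0.005,0,0.054],[-1,-0.245,0,-0.005,0,0.054]]}}

```text
time_s: 11.75
position: [0.5059, -0.1497, 0.3592]
tcp_rot: [[0.07, 0.998, 0.0], [0.998, -0.07, 0.002], [0.002, 0.0, -1.0]]
force: [0.7, -0.1, -2.1]
opening: 0.124
```

```bash
python3 to.py .4993 -.1884 .30 -4
```

```text
{'time_s': 11.75, 'position': [0.5059, -0.1497, 0.3592], 'tcp_rot': [[0.0703, 0.9975, 0.0003], [0.9975, -0.0703, 0.0023], [0.0024, 0.0001, -1.0]], 'force': [0.6544, -0.1258, -2.0882], 'moment': [0.0056, 0.0231, -0.03], 'opening': 0.1236}
[-0.1961 -0.0192  0.2956] [ 0.0001 -0.0015 -0.0003]
```

>>> {"api": "carry_out", "payload": {"targets": [[-0.05,-0.005,0.03,0,0,0],[-0.1,-0.01,0.08,0,0,0],[-0.15,-0.015,0.14,0,0,0],[-0.185,-0.019,0.2,0,0,0],[-0.196,-0.019,0.25,0,0,0],[-0.196,-0.019,0.29,0,0,0],[-0.196,-0.019,0.295,0,0,0],[-0.196,-0.019,0.295,0,0,0]]}}

```text
time_s: 12.75
position: [0.4995, -0.1883, 0.3003]
tcp_rot: [[0.07, 0.998, 0.001], [0.998, -0.07, 0.002], [0.002, 0.001, -1.0]]
force: [-0.3, -0.3, -2.9]
opening: 0.126
```

```bash
python3 two.py 8 270 130 160 150 200 100 120 130
```

```text
{'time_s': 12.75, 'position': [0.4995, -0.1883, 0.3003], 'tcp_rot': [[0.07, 0.9975, 0.0008], [0.9975, -0.07, 0.0021], [0.0021, 0.0006, -1.0]], 'force': [-0.3411, -0.3251, -2.9436], 'moment': [-0.0732, 0.0075, 0.0121], 'opening': 0.1264}
```

View pics/side8c.png

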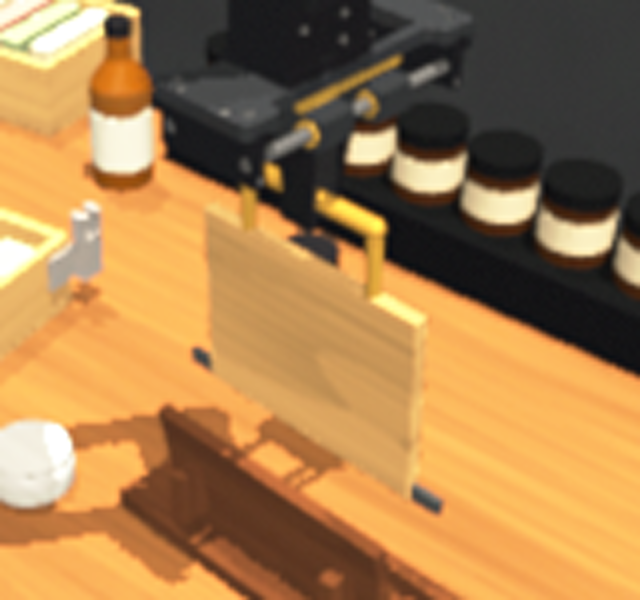

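View pics/sc8c.png

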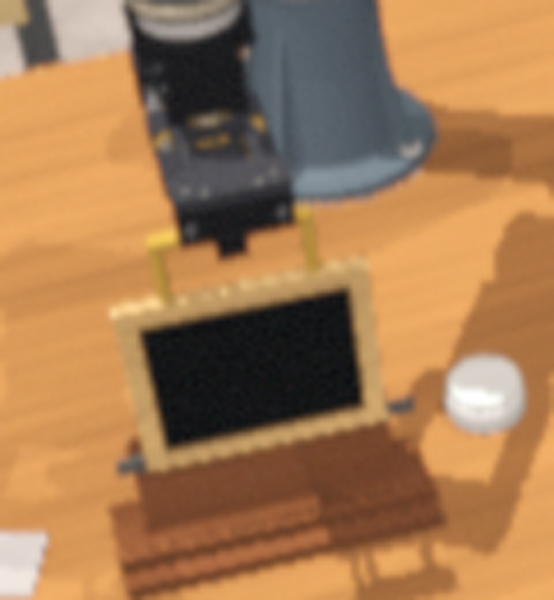

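```bash
cat > lidfit.py <<'E'
from h import *
from scipy.spatial.transform import Rotation as Ro
# lid local: x down(to hinge), y, z black ; upright base orient: lid x->-Z, lid z-> X, lid y-> Y (checked det)
B=np.array([[0,0,1],[0,1,0],[-1,0,0]],float)
def lw(p,L): # p: grip pos(3), yaw, lean(about y), roll(about x)
    R=Ro.from_euler('ZYX',p[3:6]).as_matrix()@B
    return (R@((np.array(L,float)/1000+[.185,0,0]).T)).T+p[:3]
def lidfit(obs,p0):
    f=lambda p:np.concatenate([(proj(n,lw(p,L))-px).ravel() for n,L,px in obs]+[(p[:3]-p0[:3])/.002,(p[3:]-p0[3:])/[.03,.3,.05]])
    r=least_squares(f,p0,loss='soft_l1');return r.x,f(r.x)
E
python3 - <<'E'
from lidfit import *
print(np.linalg.det(B))
cr=lambda a,o,k:(np.array(a)+.5)/k-.5+np.array(o)
o=[('scene',[[-138,-90,5],[-138,90,5],[6,-90,5],[6,90,5]],cr([[113,315],[367,262],[150,470],[388,417]],(200,100),600/130)),
('side',[[-138,90,-5],[-138,-90,-5],[6,90,-5],[6,-90,-5]],cr([[205,207],[413,315],[212,365],[410,494]],(270,130),4))]
p,r=lidfit(o,np.array([.4995,-.1883,.3003,np.radians(-4),0,0]))
print(p[:3].round(4),np.degrees(p[3:]).round(2));print(r[:16].reshape(-1,2).round(1).tolist())
print('bottom mid',lw(p,[[6,0,0]]))
E
```

```text
1.0
[ 0.4999 -0.186   0.3005] [-4.23 -4.05  0.27]
[[-0.4, -0.6], [0.3, -0.8], [0.1, 0.4], [0.3, 0.0], [-0.4, -1.6], [1.5, 1.3], [0.4, 0.9], [0.0, 0.4]]
bottom mid [[ 0.51341978 -0.18613375  0.10996132]]
```

>>> {"api": "carry_out", "payload": {"targets": [[-0.005,-0.02,0.04,0,0,0],[-0.01,-0.04,0.1,0,0,0],[-0.016,-0.057,0.17,0,0,0],[-0.016,-0.057,0.24,0,0,0],[-0.016,-0.057,0.31,0,0,0],[-0.016,-0.057,0.36,0,0,0],[-0.016,-0.057,0.39,0,0,0],[-0.016,-0.057,0.4,0,0,0],[-0.016,-0.057,0.4,0,0,0]]}}

```text
time_s: 13.98
position: [0.4884, -0.1907, 0.2208]
tcp_rot: [[0.07, 0.998, 0.002], [0.998, -0.07, 0.001], [0.002, 0.002, -1.0]]
force: [0.2, -0.2, -4.1]
opening: 0.127
```

```bash
python3 two.py 9 280 170 130 130 205 120 110 110
```

```text
{'time_s': 13.975, 'position': [0.4884, -0.1907, 0.2208], 'tcp_rot': [[0.0699, 0.9976, 0.0018], [0.9976, -0.0699, 0.0015], [0.0016, 0.0016, -1.0]], 'force': [0.1664, -0.2038, -4.1052], 'moment': [0.0004, 0.0439, 0.0135], 'opening': 0.1274}
```

View pics/side9c.png

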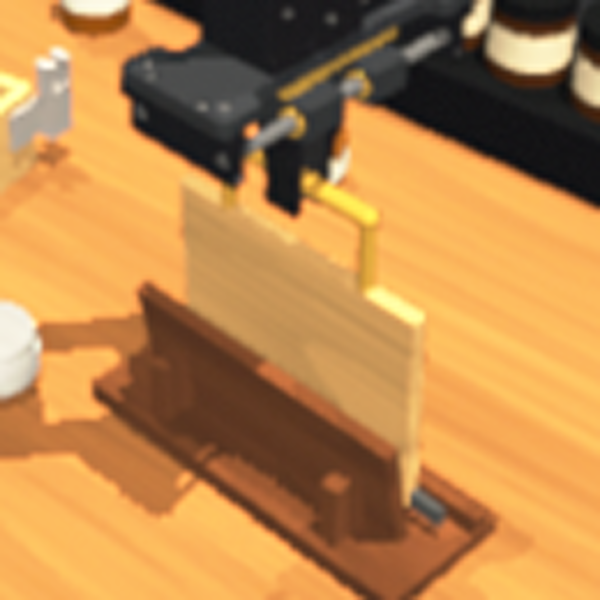

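View pics/sc9c.png

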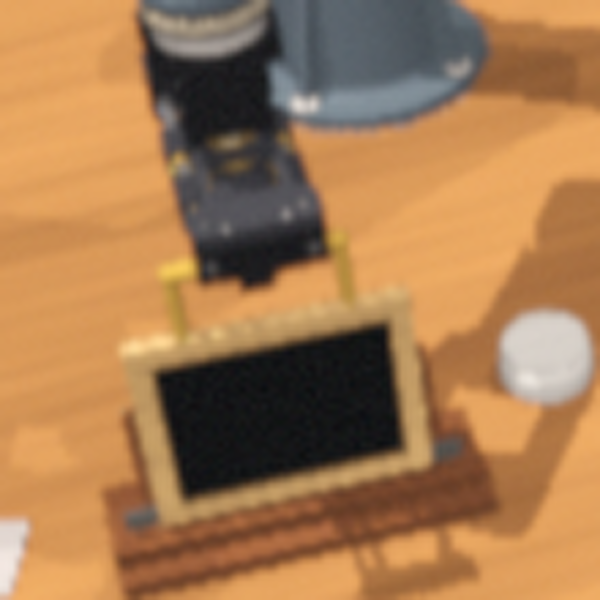

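>>> {"api": "carry_out", "payload": {"targets": [[0,0,0.015,0,0,0],[0,0,0.03,0,0,0],[0,0,0.045,0,0,0],[0,0,0.055,0,0,0],[0,0,0.065,0,0,0],[0,0,0.07,0,0,0],[0,0,0.07,0,0,0]]}}

```text
time_s: 14.95
position: [0.4909, -0.1912, 0.2106]
tcp_rot: [[0.07, 0.997, 0.009], [0.998, -0.07, -0.001], [-0.001, 0.009, -1.0]]
force: [-0.1, 2.7, 15.5]
opening: 0.126
```

```bash
python3 two.py 10 280 170 130 130 205 120 110 110
```

```text
{'time_s': 14.95, 'position': [0.4909, -0.1912, 0.2106], 'tcp_rot': [[0.0702, 0.9975, 0.0089], [0.9975, -0.0702, -0.0011], [-0.0005, 0.0089, -1.0]], 'force': [-0.0885, 2.7485, 15.4816], 'moment': [0.6066, 0.2127, 0.0228], 'opening': 0.1256}
```

View pics/side10c.png

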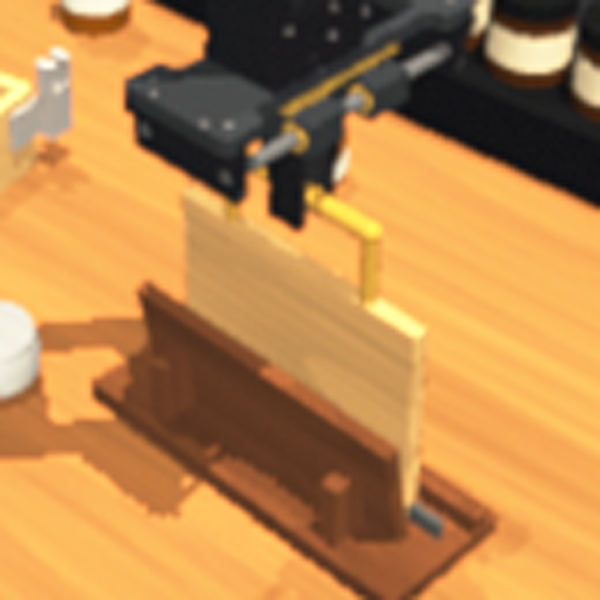

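View pics/sc10c.png

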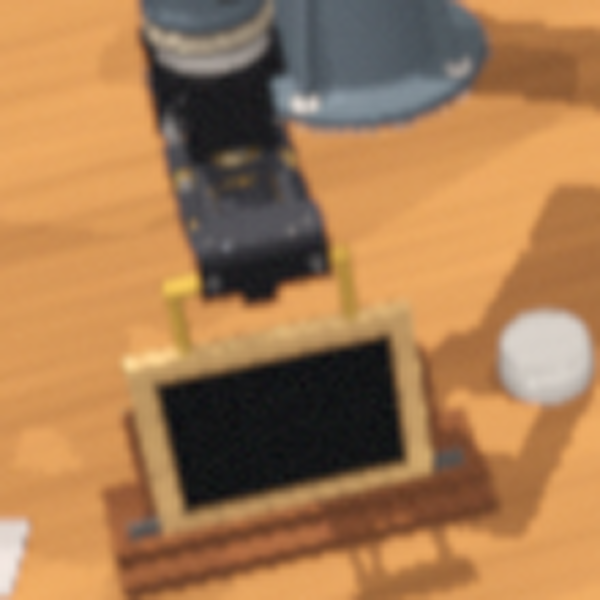

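>>> {"api": "carry_out", "payload": {"targets": [[0,-0.015,0,0,0,0],[0,-0.04,0.004,0,0,0],[0,-0.066,0.007,0,0,0],[0,-0.09,0.011,0,0,0],[0,-0.115,0.016,0,0,0],[0,-0.14,0.021,0,0,0],[0,-0.14,0.021,0,0,0]]}}

```text
time_s: 15.92
position: [0.4635, -0.1901, 0.2076]
tcp_rot: [[0.071, 0.997, 0.012], [0.997, -0.071, -0.003], [-0.002, 0.012, -1.0]]
force: [-0.8, 0.3, 10.9]
opening: 0.123
```

```bash
python3 two.py 11 280 170 130 130 205 120 110 110
```

```text
{'time_s': 15.925, 'position': [0.4635, -0.1901, 0.2076], 'tcp_rot': [[0.0708, 0.9974, 0.0116], [0.9975, -0.0708, -0.0032], [-0.0023, 0.0117, -0.9999]], 'force': [-0.8081, 0.279, 10.9361], 'moment': [0.0205, 0.0078, -0.0217], 'opening': 0.1227}
```

View pics/side11c.png

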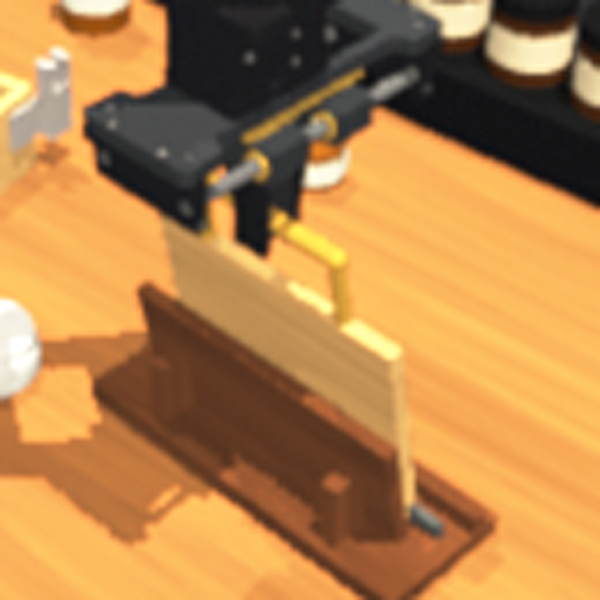

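View pics/sc11c.png

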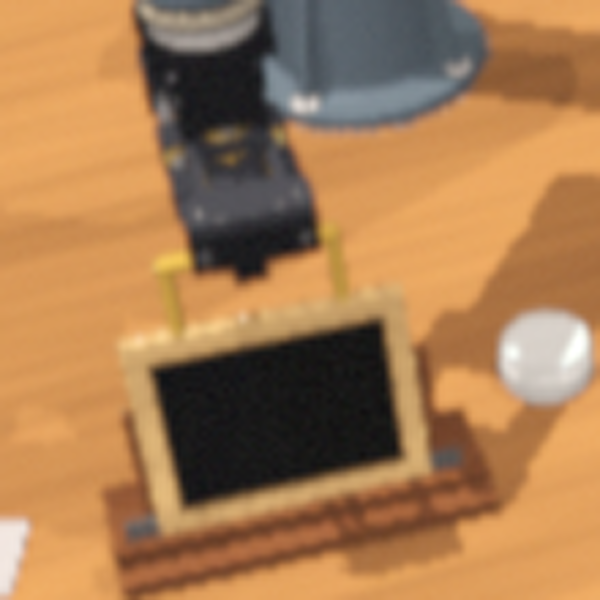

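>>> {"api": "carry_out", "payload": {"targets": [[0,-0.02,0.003,0,0,0],[0,-0.04,0.007,0,0,0],[0,-0.06,0.012,0,0,0],[0,-0.06,0.012,0,0,0]]}}

```text
time_s: 16.52
position: [0.4513, -0.1895, 0.2051]
tcp_rot: [[0.071, 0.997, 0.011], [0.997, -0.071, -0.003], [-0.003, 0.011, -1.0]]
force: [-0.3, -0.7, 5.1]
opening: 0.131
```

```bash
python3 two.py 12 280 170 130 130 205 120 110 110
```

```text
{'time_s': 16.525, 'position': [0.4513, -0.1895, 0.2051], 'tcp_rot': [[0.071, 0.9974, 0.0112], [0.9975, -0.071, -0.0034], [-0.0026, 0.0115, -0.9999]], 'force': [-0.2955, -0.7426, 5.0875], 'moment': [-0.1433, -0.1044, 0.0554], 'opening': 0.1306}
```

View pics/side12c.png

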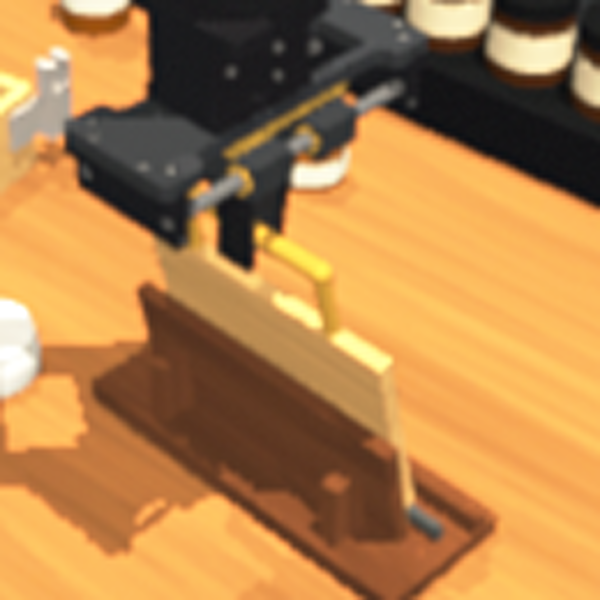

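View pics/sc12c.png

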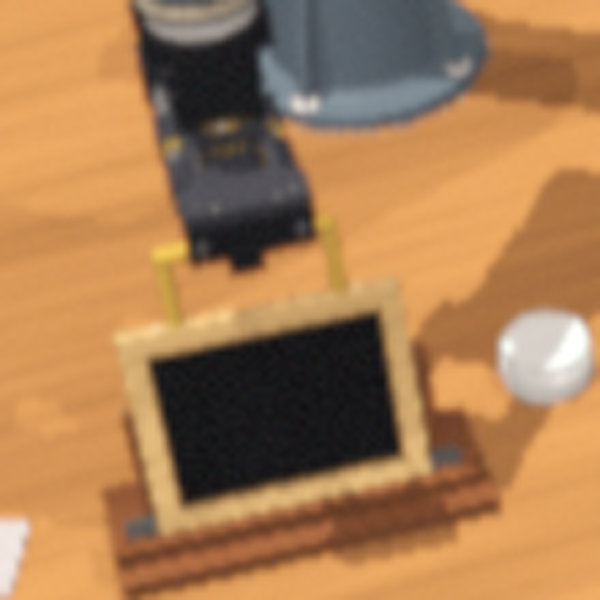

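>>> {"api": "carry_out", "payload": {"targets": [[0,-0.017,0.004,0,0,0],[0,-0.034,0.009,0,0,0],[0,-0.05,0.014,0,0,0],[0,-0.05,0.014,0,0,0],[0,-0.05,0.014,0,0,0]]}}

```text
time_s: 17.25
position: [0.4418, -0.1887, 0.2019]
tcp_rot: [[0.071, 0.997, 0.011], [0.997, -0.071, -0.003], [-0.002, 0.012, -1.0]]
force: [3.1, -0.2, -1.0]
opening: 0.124
```

```bash
python3 two.py 13 280 170 130 130 205 120 110 110
```

```text
{'time_s': 17.25, 'position': [0.4418, -0.1887, 0.2019], 'tcp_rot': [[0.0712, 0.9974, 0.0115], [0.9975, -0.0711, -0.003], [-0.0022, 0.0116, -0.9999]], 'force': [3.1232, -0.1844, -0.958], 'moment': [-0.0534, -0.5945, -0.0272], 'opening': 0.124}
```

View pics/side13c.png

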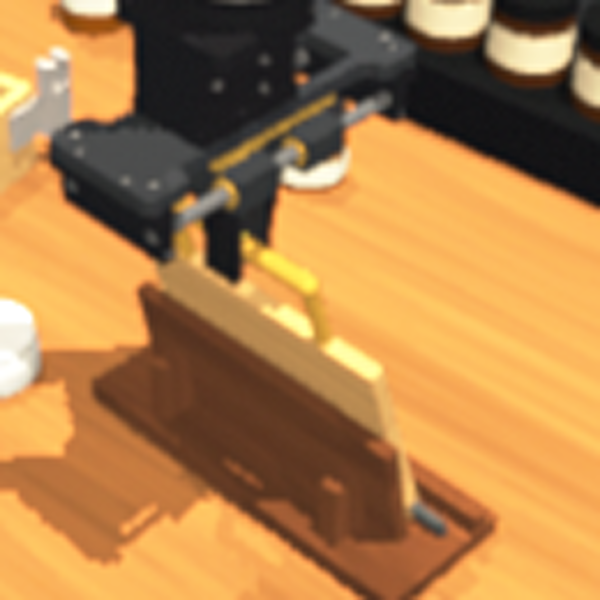

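View pics/sc13c.png

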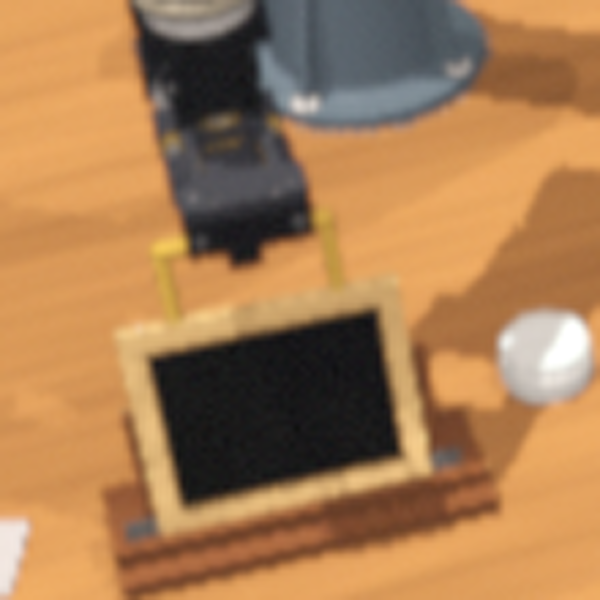

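>>> {"api": "carry_out", "payload": {"targets": [[0,0,0,0,0,0],[0,0,0,0,0,0],[0,0,0,0,0,0],[0,0,0,0,0,0]], "jaw": -0.2}}

```text
time_s: 17.85
position: [0.4415, -0.1886, 0.2019]
tcp_rot: [[0.071, 0.997, 0.011], [0.997, -0.071, -0.003], [-0.002, 0.011, -1.0]]
force: [-0.3, 0.8, 0.0]
opening: 0.386
```

```bash
python3 two.py 14 280 170 130 130 205 120 110 110
```

```text
{'time_s': 17.85, 'position': [0.4415, -0.1886, 0.2019], 'tcp_rot': [[0.0709, 0.9974, 0.0108], [0.9975, -0.0709, -0.0028], [-0.002, 0.011, -0.9999]], 'force': [-0.2683, 0.7651, 0.01], 'moment': [-0.0162, 0.0292, -0.052], 'opening': 0.3857}
```

View pics/side14c.png

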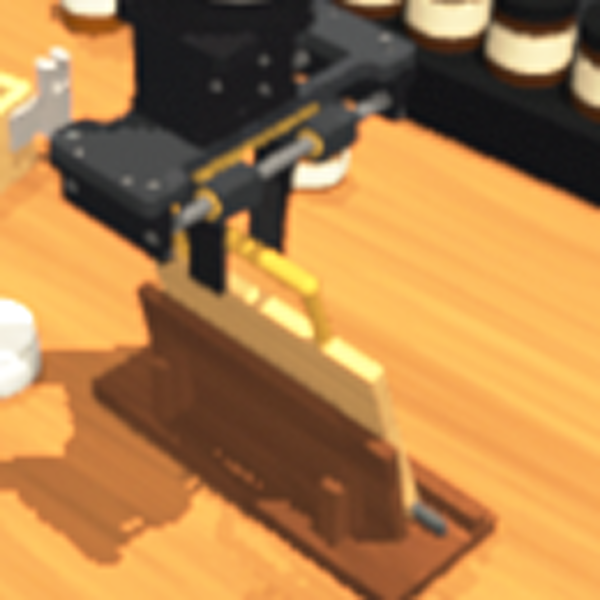

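Released, zero force, and the lid stays. Rising straight up.

>>> {"api": "carry_out", "payload": {"targets": [[0,0,-0.06,0,0,0],[0,0,-0.14,0,0,0],[0,0,-0.25,0,0,0],[0,0,-0.45,0,0,0],[0,0,-0.65,0,0,0],[0,0,-0.75,0,0,0],[0,0,-0.75,0,0,0]]}}

```text
time_s: 18.82
position: [0.4407, -0.1887, 0.3542]
tcp_rot: [[0.071, 0.997, 0.015], [0.997, -0.071, -0.006], [-0.005, 0.016, -1.0]]
force: [0.1, 0.0, -0.7]
opening: 0.397
```

```bash
python3 two.py 15 280 170 130 130 205 120 110 110
```

```text
{'time_s': 18.825, 'position': [0.4407, -0.1887, 0.3542], 'tcp_rot': [[0.0709, 0.9974, 0.0153], [0.9975, -0.0708, -0.0061], [-0.005, 0.0157, -0.9999]], 'force': [0.1104, 0.017, -0.6562], 'moment': [-0.0431, -0.0163, 0.0526], 'opening': 0.3974}
```

View pics/side15c.png

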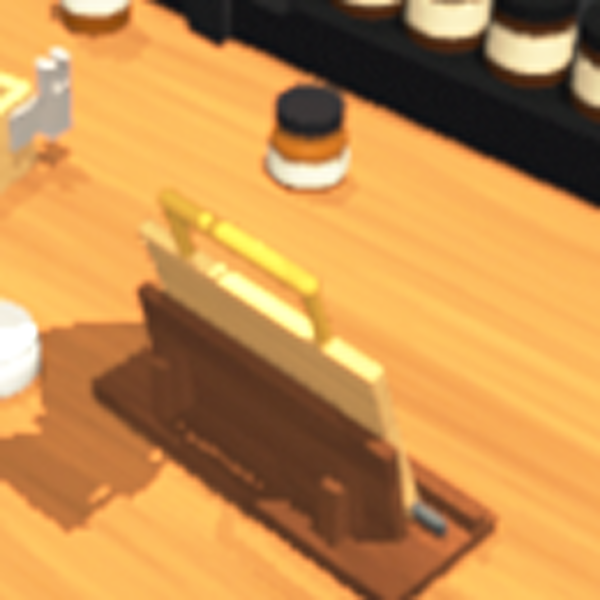

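View pics/sc15c.png

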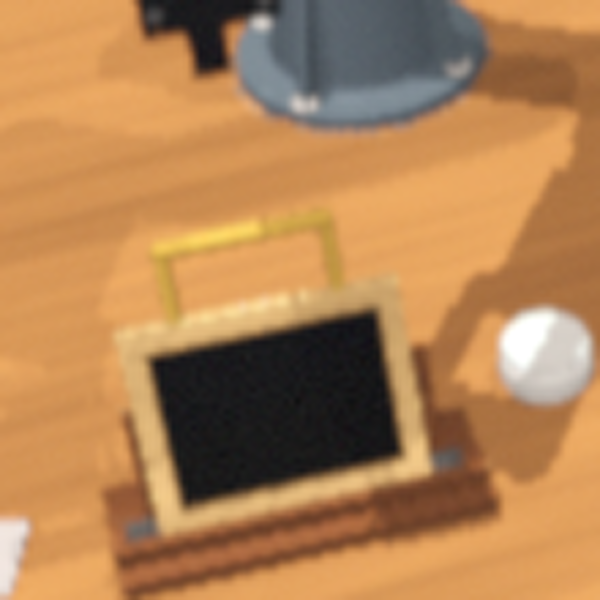

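View pics/sc15.png

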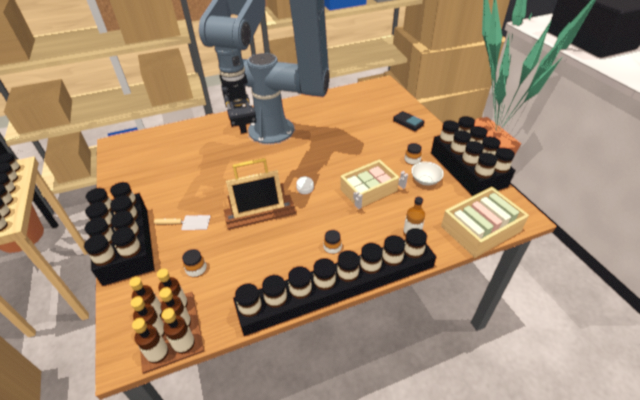

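```bash
python3 - <<'E'
from lidfit import *
cr=lambda a,o,k:(np.array(a)+.5)/k-.5+np.array(o)
o=[('scene',[[-138,-90,5],[-138,90,5],[6,-90,5],[6,90,5]],cr([[118,338],[397,283],[162,530],[432,472]],(205,120),600/110)),
('side',[[-138,-90,-5],[-138,90,-5],[-185,-52,0],[-185,52,0]],cr([[375,380],[145,235],[322,293],[170,197]],(280,170),600/130))]
p,r=lidfit(o,np.array([.4415,-.1886,.2019,np.radians(-4),-.27,0]))
print(p[:3].round(4),np.degrees(p[3:]).round(2));print(r[:16].reshape(-1,2).round(1).tolist())
b=lw(p,[[6,0,0],[-60,0,0]]);a=np.radians(-4);d=b[:,:2]-[.5023,-.1886]
print(b,'easel x',d@[np.cos(a),np.sin(a)],'y',d@[-np.sin(a),np.cos(a)])
print(bot.read_state()['time_s'])
E
```

```text
[ 0.4429 -0.1886  0.1999] [ -4.02 -16.94   0.2 ]
[[-1.0, -0.0], [-0.4, -1.3], [-0.2, 1.1], [-0.5, -0.0], [0.0, 0.5], [-1.3, -1.4], [-2.0, -1.4], [0.6, 0.4]]
[[ 0.4985004  -0.19182421  0.01718436]
 [ 0.47930282 -0.19070032  0.08032064]] easel x [-0.00356544 -0.02279465] y [-0.0034814  -0.00369941]
18.925
```

```bash
python3 -c "
from rig import bot
print(bot.hand_in())"
```

```text
the job is handed in; nothing more can be done
None
```

The lid is off the chest and standing on the easel's ledge, hinge edge down, leaning back against the rest with its black side facing the lip. I handed the job in at about 19 s of the 61 s allowed.

- **Opening and lifting:** I raised the lid by its handle until it was upright, then lifted it straight up off its pins. The readings taken between moves never passed about 6 N there.
- **Placing:** I carried it to the easel still gripped, lowered it until it touched the ledge (about 15 N), leaned it back until it met the rest, then let go and rose clear.
- **Last checks:** After release the tool force was near zero and the lid had not moved. A fit to the two fixed cameras puts the hinge edge on the ledge, inside the channel. It leans back about 17°, steeper than the rest's 12°, so it bears on the rest's top edge. It sits about 3.5 mm off centre along the ledge.
- **Other goods:** They look untouched in the last overview picture; I did not measure their positions.
- **Disagreements:** The fits left errors of 1–2 pixels (up to about 5 at the handle's ends), so these positions are good to a few millimetres. No check failed.

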